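# Close two pantry canisters with their own push-button lids

## Task

Put the two teal canisters' own lids back on where they stand: pick each lid up by its raised white button, set it on the canister whose shape it matches so that it drops fully home, and only then press its button all the way down to seal it. The third, small square lid belongs to a canister that is not here: leave it lying, button up, and do not disturb the things around.

Things in the scene. Friction and masses are not known exactly. Their poses are not given: they have to be found in the camera images.
- canister_square: Teal storage canister, open at the top, 98 x 98 mm outside and 85 mm tall, clear opening 90 x 90 mm, walls 4 mm with a lip 1 mm proud, about 0.4 kg, standing loose. Origin: centre of its underside; z up; x and y run parallel to its equal sides.
- canister_oblong: Teal storage canister, open at the top, 98 x 66 mm outside and 120 mm tall, clear opening 90 x 58 mm, walls 4 mm with a lip 1 mm proud, about 0.4 kg, standing loose. Origin: centre of its underside; z up; x runs along its long sides.
- canister_square_rim (a point): Centre of the square canister's mouth, level with the rim (85 mm above its underside); axes as the canister's.
- canister_oblong_rim (a point): Centre of the oblong canister's mouth, level with the rim (120 mm above its underside); axes as the canister's.
- lid_square: Large square lid lying plug down: charcoal cover 102 x 102 x 10 mm over a grey-edged plug 85 x 85 x 12 mm (its lowest 4 mm are 4 mm narrower, a lead-in). Origin: centre of the plug's underside; z up; x and y run parallel to its equal sides. Cover from z = 12 to 22 mm; white 36 x 36 mm button in its middle, sides parallel to the lid's, top at z = 40 mm when up: the handle. About 0.155 kg.
- lid_oblong: Oblong lid lying plug down: charcoal cover 102 x 70 x 10 mm over a grey-edged plug 85 x 53 x 12 mm (its lowest 4 mm are 4 mm narrower, a lead-in). Origin: centre of the plug's underside; z up; x runs along its long sides. Cover from z = 12 to 22 mm; white 36 x 36 mm button in its middle, sides parallel to the lid's, top at z = 40 mm when up: the handle. About 0.155 kg.
- lid_small: Small square lid lying plug down: charcoal cover 70 x 70 x 10 mm over a grey-edged plug 53 x 53 x 12 mm (its lowest 4 mm are 4 mm narrower, a lead-in). Origin: centre of the plug's underside; z up; x and y run parallel to its equal sides. Cover from z = 12 to 22 mm; white 36 x 36 mm button in its middle, sides parallel to the lid's, top at z = 40 mm when up: the handle. Its canister is not here.
- lid_square_seat (a point): Centre of the underside of the square lid's cover (12 mm above the lid's origin): it meets the centre of the canister's rim when the lid is home. Axes as the lid's.
- lid_oblong_seat (a point): Centre of the underside of the oblong lid's cover (12 mm above the lid's origin): it meets the centre of the canister's rim when the lid is home. Axes as the lid's.
- button_square (a joint): Off-white push button of the large square lid, square with rounded corners: 0 = popped up (top 18 mm above the cover), 0.016 m = fully down (top 2 mm above the cover, as good as flush). It stays where it is left; about 4 N moves it down, then it meets a hard stop. Nothing pops it up again. Down, it spreads the gasket, so the lid must be on first. Pulling up on it lifts the lid.
- button_oblong (a joint): Off-white push button of the oblong lid, square with rounded corners: 0 = popped up (top 18 mm above the cover), 0.016 m = fully down (top 2 mm above the cover, as good as flush). It stays where it is left; about 4 N moves it down, then it meets a hard stop. Nothing pops it up again. Down, it spreads the gasket, so the lid must be on first. Pulling up on it lifts the lid.
- button_small (a joint): Off-white push button of the small square lid, square with rounded corners: 0 = popped up (top 18 mm above the cover), 0.016 m = fully down (top 2 mm above the cover, as good as flush). It stays where it is left; about 4 N moves it down, then it meets a hard stop. Nothing pops it up again. Down, it spreads the gasket, so the lid must be on first. Pulling up on it lifts the lid.
- lemon: A lemon, 58 x 75 x 55 mm, lying on the worktop; bystander. Origin: centre of its underside at the start.
- timer: Round red-and-white kitchen timer, 66 mm across, 51 mm high; bystander. Origin: centre of its underside.
- matchbox: Small yellow matchbox, 36 x 54 x 15 mm, lying flat; bystander. Origin: centre of its underside.

How it is judged (in metres and radians):
At the end, for the whole second after the job is handed in: Each lid home on the canister of its own shape: cover underside within 6 mm sideways per canister axis and 3 mm in height of the rim centre, parallel to the rim within 0.06 rad, at rest; both buttons pressed at least 13.5 mm; canisters upright (0.06 rad), within 50 mm of where they stood (x of lid_square_seat in the frame of canister_square_rim between -0.006 and 0.006 m and y of lid_square_seat in the frame of canister_square_rim between -0.006 and 0.006 m and z of lid_square_seat in the frame of canister_square_rim between -0.003 and 0.003 m and angle between the z axis of lid_square and the z axis of canister_square, either way round below 0.06 rad and angle between each of canister_square, canister_oblong's own z axis and vertical below 0.06 rad and value of joint each of button_square, button_oblong above 0.0135 m and distance of each of canister_square, canister_oblong from where it was at the start of the episode below 0.05 m and linear speed of each of lid_square, lid_oblong below 0.02 m/s and x of lid_oblong_seat in the frame of canister_oblong_rim between -0.006 and 0.006 m and y of lid_oblong_seat in the frame of canister_oblong_rim between -0.006 and 0.006 m and z of lid_oblong_seat in the frame of canister_oblong_rim between -0.003 and 0.003 m and angle between the z axis of lid_oblong and the z axis of canister_oblong, either way round below 0.06 rad); the robot touches nothing.
It fails at once if a button is pressed down (over 12 mm) while its lid is more than 30 mm from home on its canister ((value of joint button_square above 0.012 m and distance between lid_square_seat and canister_square_rim above 0.03 m) or (value of joint button_oblong above 0.012 m and distance between lid_oblong_seat and canister_oblong_rim above 0.03 m)).
It fails at once if the small odd lid is shifted by more than 30 mm or its button is pressed by more than 10 mm (distance of lid_small from where it was at the start of the episode above 0.03 m or value of joint button_small above 0.01 m).
It fails at once if the lemon, timer or matchbox is shifted by more than 30 mm (distance of any of lemon, timer, matchbox from where it was at the start of the episode above 0.03 m).
It also fails if it takes over 64 s, if anything falls off the work surface, if the arm or the gripper's body presses on something with over 40 N, if the wrist force passes 120 N, or if a joint passes its speed limit or range.

## Robot

A 6-joint arm with a two-finger parallel gripper is mounted at the origin on a cart in front of the work surface, level with it; the furniture and walls round the work are solid. World frame = base frame: x ahead of the robot, y to its left, z up, the work surface at z = 0. Lengths are in mm, angles in rad, forces in N, time in s.
With the tool pointing down it reaches from about 350 to 775 mm from the base axis. Payload 7.3 kg.
Tool frame: the origin (TCP) lies at the very end of the fingers, on their centre line; the grasp point (between the pads) lies 19 mm behind it; z points along the fingers, y is the line along which they close (so a half turn about z gives the same grasp; the last joint's range is limited). The gripper opens to 92 mm and grips with 3 to 60 N. Pads are 19 mm wide; open, the fingers measure 130 mm over their backs; the gripper's body (75 mm by 190 mm) begins 47 mm behind the grasp point.
Start: joints at [-1.313, 0.342, 1.524, -0, 1.275, -0.146], TCP at [206.304, -482.787, 226.741] pointing down, gripper open.
Joint ranges: [-2.53, 2.53], [-0.77, 2.02], [0.04, 2.7], [-1, 4.14], [0.28, 2.66], [-3.11, 3.11]. Speed limits (rad/s): [2.57, 2.57, 3.14, 3.14, 3.14, 3.14].

## Interface

Orientations are given as [roll, pitch, yaw] about the fixed x, y, z axes, in that order (R = Rz(yaw) Ry(pitch) Rx(roll)).
In Python, from plant import * gives the robot as it stands.
- The arm moves only by the tool arm_command, never from a script. Its arguments are lists of equal length, an entry for each row: "gripper": the finger opening in mm, from 0 to 91.8; "dp": the shift along the tool's x, y, z in units of 25 mm (1.0 is 25 mm), a list of three; "twist": the turn about the tool's z in units of 5 degrees (1.0 is 5 degrees). A call has exactly 5 rows; each row shifts and turns the commanded pose from where the row before left it, along the tool's axes as they then stand; what a row does not reach is not made up. A row lasts 1/8 s, in which the tool goes at most 62.5 mm and 10.7 degrees, less where a joint would pass 70% of its speed; a pose out of reach is approached as far as the arm can. A call is refused whole if a number of a shift passes 1 or a number of a turn 1, either way. A call with a gripper value outside its range is refused whole. The fingers move at their own pace and stop on an object; the grip force is fixed at half the most. Time passes only in rows, so rows that do not move let the fingers close, or fill a call up. It gives the time, the measured TCP pose, the force, the opening and the grip force at its end, in the units of the state.
- get_obs(): the state, without advancing time (a new reading comes with each control period).
- capture(name): name is "side" or "top"; returns the picture (400x640x3 uint8, red, green, blue); there is no depth.
- get_calibration(name): a dict with "mtx" (3x3 intrinsics, pixels), "dist_coeffs" ([k1, k2, p1, p2, k3] as OpenCV has them; the pictures are not rectified), "position" and "attitude" of the camera in the world. Camera axes: x right, y down, z forward; pixel columns grow to the right and rows downward; lengths in mm; the calibration is good to about 2 mm. A picture is of the moment at which its call begins. get_calibration takes no time and is no camera call.
- close_job(): hands the job in; it is judged then, once.
The state is a dict: "time": time; "joint_positions": joint angles; "dq": joint speeds; "tau": joint torques, N m; "tool_pos": TCP position; "tcp_rot": TCP orientation; "contact_force": force on the tool from outside, world axes, zero at the start; "moment": the same for the moment, N m; "grip_width": finger opening in mm; "finger_force": force on a finger pad.
Only numpy, scipy, OpenCV 4.12 (cv2) and the standard library are available. Lean on these libraries where they do the work, as an engineer would, in place of code of your own. Each camera call takes 0.05 s, during which the arm holds its last target. There are 200 camera calls.

## Working session

There is one attempt and no reset: what is moved stays moved. The work goes in short steps, Python scripts to look and compute and a tool call to move; the robot and the scene stay as the last step left them, time stands still between calls to the robot, and variables do not carry over. Pictures are saved under pics/ and viewed, at most 10 in all, crops included, and the job is handed in when it is done.

Besides the shell and the picture viewer there is one more tool, called after ">>>" by a JSON object that holds its "method" and its "body". arm_command: Moves the arm, as the interface text tells. Its arguments: {"type":"object","properties":{"gripper":{"type":"array"},"dp":{"type":"array"},"twist":{"type":"array"}},"required":["gripper","dp","twist"]}

```bash
mkdir -p pics; python3 - <<'E'
from plant import *
import cv2
for n in ("top","side"):
    cv2.imwrite(f"pics/{n}0.png",capture(n)[:,:,::-1]); print(get_calibration(n))
o=get_obs();print(o)
E
```

```text
{'mtx': array([[508.30324204,   0.        , 327.36720052],
       [  0.        , 508.30324204, 199.83740446],
       [  0.        ,   0.        ,   1.        ]]), 'dist_coeffs': array([0.01531577, 0.        , 0.        , 0.        , 0.        ]), 'position': array([ 213.12176314,    7.28790781, 1630.65674938]), 'attitude': array([-2.95874982, -0.01207728, -1.57372375])}
{'mtx': array([[443.5357009 ,   0.        , 323.97784935],
       [  0.        , 443.5357009 , 199.9427583 ],
       [  0.        ,   0.        ,   1.        ]]), 'dist_coeffs': array([-0.0289587,  0.       ,  0.       ,  0.       ,  0.       ]), 'position': array([497.53404698, 948.47219014, 826.20125314]), 'attitude': array([-2.21802339,  0.00839763,  3.13381366])}
{'time': 0.1, 'joint_positions': array([-1.31304961e+00,  3.42647955e-01,  1.52490456e+00, -1.98603610e-05,
        1.27542236e+00, -1.45982633e-01]), 'dq': array([ 0.00012558, -0.0016982 , -0.00175955,  0.00165151, -0.00152451,
        0.00105392]), 'tau': array([ 1.95542663e-03, -4.32005382e+01, -2.44695193e+01,  7.19852443e-02,
        5.26125426e-02, -4.46739375e-05]), 'tool_pos': array([ 206.17615396, -482.42606163,  226.12302177]), 'tcp_rot': array([-3.14022237e+00, -1.82274479e-04,  4.03735024e-01]), 'contact_force': array([0.20345471, 0.03724289, 0.05288279]), 'moment': array([ 0.0064572 , -0.00245904, -0.00358087]), 'finger_force': 0.0, 'grip_width': 91.96534849991399}
```

View pics/top0.png

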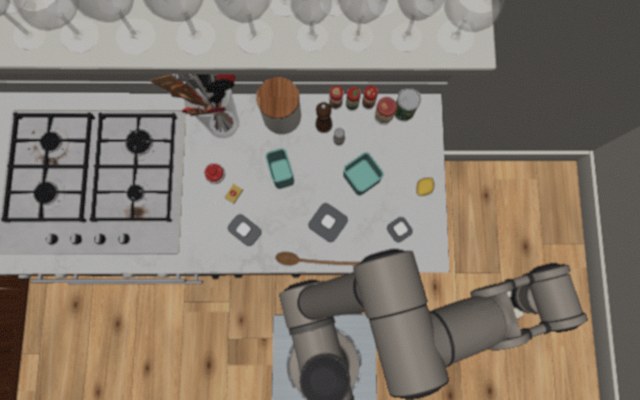

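View pics/side0.png

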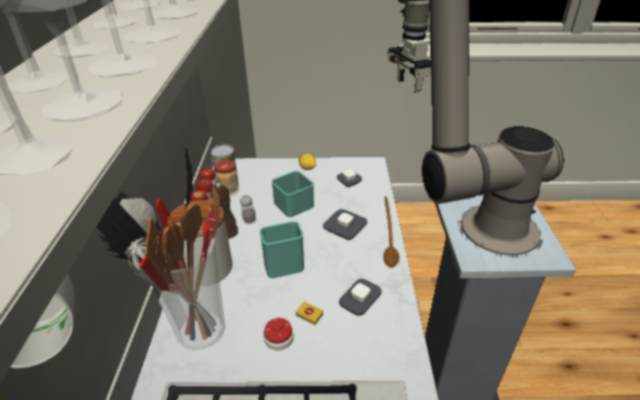

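The top view shows the oblong canister near (280,168), the square canister near (363,174), the square lid near (328,222), the oblong lid near (244,230) and the small lid near (400,230). The lemon, timer and matchbox are at (425,186), (214,172) and (233,194).

```bash
python3 - <<'E'
import cv2
a=cv2.imread("pics/top0.png");b=cv2.imread("pics/side0.png")
cv2.imwrite("pics/topc.png",cv2.resize(a[145:250,222:392],(800,494),interpolation=cv2.INTER_CUBIC))
cv2.imwrite("pics/sidec.png",cv2.resize(b[165:320,250:390],(542,600),interpolation=cv2.INTER_CUBIC))
E
```

```text
(no output)
```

View pics/topc.png

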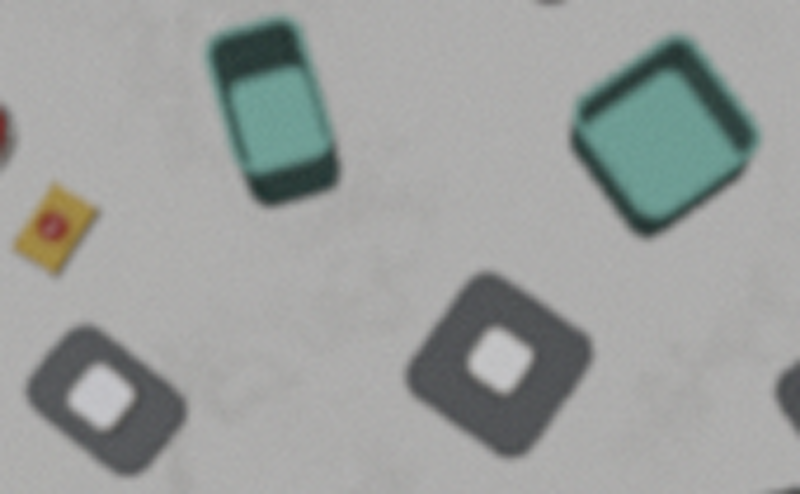

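View pics/sidec.png

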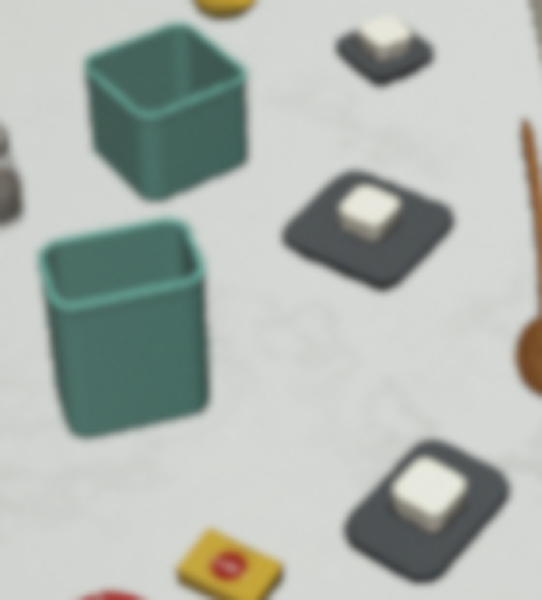

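```bash
cat > h.py <<'E'
from plant import *
import numpy as np, cv2
from scipy.spatial.transform import Rotation as R
from scipy.optimize import minimize
C={n:get_calibration(n) for n in("top","side")}
def proj(n,P):
    c=C[n];r=R.from_euler('xyz',c["attitude"]).inv()
    return cv2.projectPoints(np.float64(P),r.as_rotvec(),-r.apply(c["position"]),c["mtx"],c["dist_coeffs"])[0][:,0]
def box(sx,sy,z0,z1,r=9):
    a=np.linspace(0,np.pi/2,5);q=[]
    for k,(i,j) in enumerate([(1,1),(-1,1),(-1,-1),(1,-1)]):
        q+=[((sx/2-r)*i+r*np.cos(t+k*np.pi/2),(sy/2-r)*j+r*np.sin(t+k*np.pi/2)) for t in a]
    return np.array([[x,y,z] for z in(z0,z1) for x,y in q])
def mask(n,img,kind,seed):
    hsv=cv2.cvtColor(img,cv2.COLOR_RGB2HSV)
    if kind=="teal": m=cv2.inRange(hsv,(70,60,20),(95,255,255))
    elif kind=="white": m=cv2.inRange(hsv,(0,0,200),(180,50,255))
    else: m=cv2.inRange(hsv,(0,0,0),(180,255,125))
    _,l=cv2.connectedComponents(m); ys,xs=np.nonzero(l);
    k=np.argmin((xs-seed[0])**2+(ys-seed[1])**2); return (l==l[ys[k],xs[k]])
S=6
def render(n,P):
    h=cv2.convexHull(np.float32((proj(n,P)+.5)*S*16)).astype(np.int32)
    im=np.zeros((400*S,640*S),np.uint8);cv2.fillPoly(im,[h],255,shift=4)
    return cv2.resize(im,(640,400),interpolation=cv2.INTER_AREA)/255.
def hullm(m):
    pts=np.argwhere(m)[:,::-1].astype(np.float32)
    c=cv2.convexHull(((pts+.5)*S).astype(np.int32))
    im=np.zeros((400*S,640*S),np.uint8);cv2.fillConvexPoly(im,c,255)
    im=cv2.dilate(im,np.ones((S,S),np.uint8)); return cv2.resize(im,(640,400),interpolation=cv2.INTER_AREA)/255.
def fit(P,ms,x0):
    def cost(v):
        Q=np.c_[P@R.from_euler('z',v[2]*.01).as_matrix().T]+[v[0],v[1],0]
        return sum(abs(render(n,Q)-m).sum()/m.sum() for n,m in ms.items())
    best=min((minimize(cost,[x0[0],x0[1],y*100],method="Nelder-Mead",options=dict(initial_simplex=[[x0[0]+a,x0[1]+b,y*100+c] for a,b,c in((0,0,0),(12,0,0),(0,12,0),(0,0,20))],xatol=.05,fatol=1e-5,maxiter=120)) for y in x0[2]),key=lambda r:r.fun)
    return best.x*[1,1,.01],best.fun
def ray(n,u,z):
    c=C[n];q=cv2.undistortPoints(np.float64([[u]]),c["mtx"],c["dist_coeffs"])[0,0]
    d=R.from_euler('xyz',c["attitude"]).apply([*q,1]);return c["position"]+d*(z-c["position"][2])/d[2]
E
cat > m.py <<'E'
from h import *
imgs={n:cv2.imread(f"pics/{n}0.png")[:,:,::-1].copy() for n in C}
O={"can_sq":(box(98,98,0,85),"teal",(363,174),(293,195),85),
"can_ob":(box(98,66,0,120),"teal",(280,168),(282,250),120),
"lid_sq":(box(102,102,12,22),"dark",(322,232),(333,223),22),
"lid_ob":(box(102,70,12,22),"dark",(252,238),(352,298),22),
"lid_sm":(box(70,70,12,22),"dark",(400,238),(342,180),22)}
for k,(P,kind,t,s,z) in O.items():
    m={"top":hullm(mask("top",imgs["top"],kind,t)),"side":hullm(mask("side",imgs["side"],kind,s))}
    x=ray("top",t,z)[:2]
    for sel in(("top",),("side",),("top","side")):
        v,f=fit(P,{n:m[n] for n in sel},(x[0],x[1],np.arange(0,3.1,.5) if k[-1]=='b' else (0,.5,1)))
        print(k,sel,v.round(3),round(f,3))
E
time python3 m.py
```

```text
can_sq ('top',) [ 592.652 -125.753    0.705] 0.129
can_sq ('side',) [ 5.89724e+02 -1.25184e+02  3.62000e-01] 0.106
can_sq ('top', 'side') [ 5.91316e+02 -1.26706e+02  5.22000e-01] 0.271
can_ob ('top',) [6.06795e+02 1.37751e+02 3.07000e-01] 0.155
can_ob ('side',) [602.387 135.342   3.327] 0.087
can_ob ('top', 'side') [6.01799e+02 1.36166e+02 2.42000e-01] 0.261
lid_sq ('top',) [438.991 -14.469   0.959] 0.043
lid_sq ('side',) [438.177 -11.409  -0.604] 0.102
lid_sq ('top', 'side') [438.694 -13.102  -0.604] 0.155
lid_ob ('top',) [414.685 251.942   0.895] 0.061
lid_ob ('side',) [413.467 253.59    4.055] 0.113
lid_ob ('top', 'side') [413.767 252.571   0.901] 0.186
lid_sm ('top',) [ 415.367 -242.575    0.586] 0.079
lid_sm ('side',) [ 4.14412e+02 -2.34173e+02  2.64000e-01] 0.388
lid_sm ('top', 'side') [ 414.368 -240.633    0.616] 0.541
real	0m21.917s
user	0m44.405s
sys	0m5.526s
```

Top crop: the square canister's rim corners are near (680,38), (757,135), (577,105) and (655,222). Both canister outlines are clear in the two crops, so I'll check masks against fits.

```bash
cat > ov.py <<'E'
from h import *
imgs={n:cv2.imread(f"pics/{n}0.png")[:,:,::-1].copy() for n in C}
F={"sq":(box(98,98,0,85),(592.6,-125.7,.705)),"ob":(box(98,66,0,120),(606,137,.307))}
def crop(n,x0,y0,x1,y1,s):
    im=cv2.resize(imgs[n][y0:y1,x0:x1],None,fx=s,fy=s,interpolation=cv2.INTER_CUBIC)[:,:,::-1].copy()
    for k,sd in(("sq",{"top":(363,174),"side":(293,195)}),("ob",{"top":(280,168),"side":(282,250)})):
        m=mask(n,imgs[n],"teal",sd[n])[y0:y1,x0:x1].astype(np.uint8)
        cs,_=cv2.findContours(cv2.resize(m,None,fx=s,fy=s,interpolation=cv2.INTER_NEAREST),cv2.RETR_EXTERNAL,cv2.CHAIN_APPROX_NONE)
        cv2.drawContours(im,cs,-1,(0,0,255),1)
        P,v=F[k];Q=P@R.from_euler('z',v[2]).as_matrix().T+[v[0],v[1],0]
        u=((proj(n,Q)+.5-[x0,y0])*s).astype(int)
        for h in(u[:20],u[20:]): cv2.polylines(im,[h],True,(255,255,0) if h is u[:20] else (0,255,255),1)
    return im
a=crop("top",262,145,387,200,6);b=crop("side",255,170,320,280,5)
cv2.imwrite("pics/ovt.png",a);cv2.imwrite("pics/ovs.png",b)
E
python3 ov.py
```

```text
(no output)
```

View pics/ovt.png

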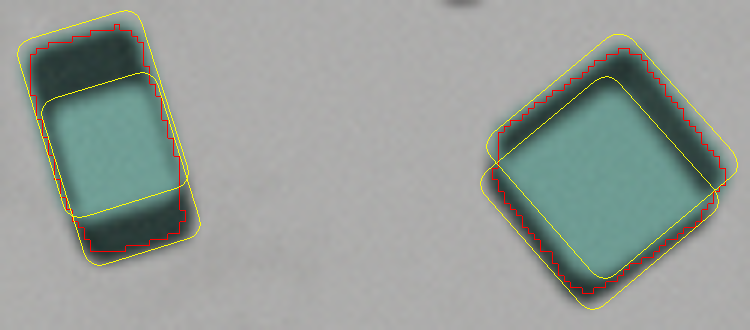

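View pics/ovs.png

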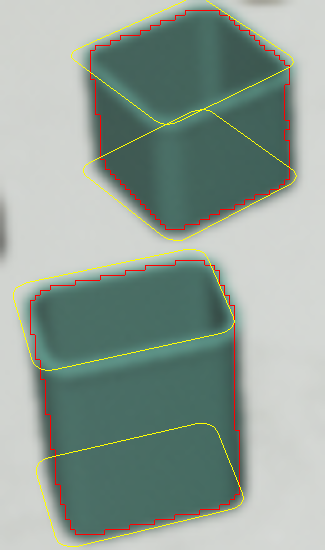

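The mask (red) is about 1 to 1.5 px too tight, so I'll loosen the threshold. Per-camera agreement will show whether that works.

```bash
python3 - <<'E'
from h import *
im=cv2.imread("pics/top0.png");h=cv2.cvtColor(im,cv2.COLOR_BGR2HSV)
print(h[150,266:300].tolist()); 
im=cv2.imread("pics/side0.png");h=cv2.cvtColor(im,cv2.COLOR_BGR2HSV)
print(h[250,255:272].tolist())
E
sed -i 's/(70,60,20),(95,255,255)/(60,22,0),(100,255,165)/' h.py
sed -i 's/^"lid.*$//; s/"can_ob":(box(98,66,0,120),"teal",(280,168),(282,250),120),/&}/' m.py; python3 m.py
```

```text
[[15, 3, 175], [30, 4, 175], [75, 3, 171], [80, 9, 169], [81, 16, 163], [81, 22, 159], [81, 28, 154], [84, 35, 152], [85, 42, 145], [82, 50, 138], [85, 53, 126], [86, 63, 117], [85, 68, 109], [84, 73, 98], [83, 74, 89], [83, 65, 83], [85, 74, 89], [83, 69, 107], [84, 56, 131], [82, 39, 152], [77, 14, 160], [30, 2, 167], [15, 3, 171], [30, 3, 171], [60, 1, 172], [15, 3, 172], [15, 3, 169], [30, 1, 173], [45, 3, 174], [15, 3, 173], [30, 3, 172], [45, 3, 174], [30, 4, 172], [165, 3, 172]]
[[60, 4, 211], [53, 5, 212], [53, 5, 212], [53, 5, 211], [53, 5, 211], [60, 4, 207], [60, 7, 194], [71, 13, 157], [78, 34, 112], [81, 65, 94], [82, 77, 99], [83, 80, 105], [83, 82, 109], [83, 83, 111], [83, 83, 111], [82, 83, 111], [83, 85, 111]]
can_sq ('top',) [ 593.962 -125.945    0.622] 0.035
can_sq ('side',) [ 5.88961e+02 -1.23896e+02  5.24000e-01] 0.049
can_sq ('top', 'side') [ 591.915 -125.24     0.618] 0.122
can_ob ('top',) [604.874 137.992   3.43 ] 0.079
can_ob ('side',) [6.01865e+02 1.39103e+02 2.41000e-01] 0.038
can_ob ('top', 'side') [6.02868e+02 1.38487e+02 2.90000e-01] 0.144
```

```bash
cat > plan.py <<'E'
import sys,numpy as np
from plant import *
# python3 plan.py x y z yaw [rows] : equal rows, per-row dp in tool axes
def go(t,n=None,p=None,yaw=None):
    o=get_obs()
    p=o["tool_pos"] if p is None else p; yaw=o["tcp_rot"][2] if yaw is None else yaw
    d=np.array(t[:3])-p; dy=(t[3]-yaw+np.pi/4*0)
    if n is None: n=int(5*np.ceil(max(np.abs(d).max()/25/5/1.0, abs(np.degrees(dy))/25,np.hypot(d[0],d[1])/125)))
    print("from",np.round(p,1),round(yaw,3),"rows",n,"twist",round(-np.degrees(dy)/5/n,2))
    q=p.copy()
    for i in range(n):
        a=yaw+dy*i/n;e=(np.array(t[:3])-q)/(n-i);c,s=np.cos(a),np.sin(a)
        r=np.round(np.array([c*e[0]+s*e[1],s*e[0]-c*e[1],-e[2]])/25,2)
        q=q+np.array([c*r[0]+s*r[1],s*r[0]-c*r[1],-r[2]])*25
        print(r.tolist(),end="\n" if i%5==4 else ",")
if __name__=="__main__":
    v=[float(x) for x in sys.argv[1:]]; go(v[:4],int(v[4]) if len(v)>4 else None)
E
python3 plan.py 438.7 -13.1 100 .96 25
```

```text
from [ 206.2 -482.4  226.1] 0.404 rows 25 twist -0.25
[0.64, -0.54, 0.2],[0.65, -0.53, 0.2],[0.66, -0.52, 0.2],[0.67, -0.5, 0.2],[0.68, -0.49, 0.2]
[0.69, -0.47, 0.2],[0.7, -0.45, 0.2],[0.71, -0.44, 0.2],[0.72, -0.42, 0.2],[0.73, -0.41, 0.2]
[0.74, -0.39, 0.2],[0.75, -0.37, 0.2],[0.76, -0.36, 0.2],[0.77, -0.34, 0.2],[0.77, -0.32, 0.2]
[0.78, -0.31, 0.2],[0.79, -0.29, 0.2],[0.8, -0.27, 0.21],[0.8, -0.25, 0.2],[0.81, -0.23, 0.21]
[0.81, -0.22, 0.2],[0.81, -0.2, 0.21],[0.82, -0.18, 0.2],[0.82, -0.16, 0.21],[0.83, -0.15, 0.2]
```

>>> {"method": "arm_command", "body": {"gripper": [80, 60, 60, 60, 60], "dp": [[0.64, -0.54, 0.2], [0.65, -0.53, 0.2], [0.66, -0.52, 0.2], [0.67, -0.5, 0.2], [0.68, -0.49, 0.2]], "twist": [-0.25, -0.25, -0.25, -0.25, -0.25]}}

```text
time: 0.72
tool_pos: [253.0, -388.0, 201.3]
tcp_rot: [-3.141, -0.0, 0.514]
contact_force: [-0.2, 0.3, 0.0]
grip_width: 59.9
finger_force: 0.0
```

>>> {"method": "arm_command", "body": {"gripper": [60, 60, 60, 60, 60], "dp": [[0.69, -0.47, 0.2], [0.7, -0.45, 0.2], [0.71, -0.44, 0.2], [0.72, -0.42, 0.2], [0.73, -0.41, 0.2]], "twist": [-0.25, -0.25, -0.25, -0.25, -0.25]}}

```text
time: 1.35
tool_pos: [299.7, -294.3, 176.4]
tcp_rot: [3.141, 0.0, 0.623]
contact_force: [0.2, 0.4, 0.3]
grip_width: 60.1
finger_force: 0.0
```

>>> {"method": "arm_command", "body": {"gripper": [60, 60, 60, 60, 60], "dp": [[0.74, -0.39, 0.2], [0.75, -0.37, 0.2], [0.76, -0.36, 0.2], [0.77, -0.34, 0.2], [0.77, -0.32, 0.2]], "twist": [-0.25, -0.25, -0.25, -0.25, -0.25]}}

```text
time: 1.98
tool_pos: [346.6, -200.8, 151.5]
tcp_rot: [3.141, 0.0, 0.732]
contact_force: [0.2, -0.0, 0.4]
grip_width: 59.9
finger_force: 0.0
```

>>> {"method": "arm_command", "body": {"gripper": [60, 60, 60, 60, 60], "dp": [[0.78, -0.31, 0.2], [0.79, -0.29, 0.2], [0.8, -0.27, 0.21], [0.8, -0.25, 0.2], [0.81, -0.23, 0.21]], "twist": [-0.25, -0.25, -0.25, -0.25, -0.25]}}

```text
time: 2.6
tool_pos: [394.1, -107.0, 126.0]
tcp_rot: [3.141, 0.0, 0.842]
contact_force: [0.4, -0.5, -0.4]
grip_width: 60.0
finger_force: 0.0
```

>>> {"method": "arm_command", "body": {"gripper": [60, 60, 60, 60, 60], "dp": [[0.81, -0.22, 0.2], [0.81, -0.2, 0.21], [0.82, -0.18, 0.2], [0.82, -0.16, 0.21], [0.83, -0.15, 0.2]], "twist": [-0.25, -0.25, -0.25, -0.25, -0.25]}}

```text
time: 3.22
tool_pos: [441.2, -13.5, 100.4]
tcp_rot: [3.141, 0.0, 0.951]
contact_force: [-0.5, -0.2, -0.7]
grip_width: 60.1
finger_force: 0.0
```

```bash
python3 plan.py 438.7 -13.1 60 .96 5;python3 -c "
from plant import *;o=get_obs();print(o['time'],o['tcp_rot'],o['grip_width'])
import cv2
for n in('top','side'):cv2.imwrite('pics/%s1.png'%n,capture(n)[:,:,::-1])"
python3 - <<'E'
import cv2,sys
sys.path.insert(0,'.')
b=cv2.imread("pics/side1.png")
cv2.imwrite("pics/s1c.png",cv2.resize(b[120:320,250:430],(540,600),interpolation=cv2.INTER_CUBIC))
E
```

```text
from [441.2 -13.5 100.4] 0.951 rows 5 twist -0.02
[-0.01, -0.02, 0.32],[-0.01, -0.02, 0.32],[-0.01, -0.02, 0.33],[-0.01, -0.02, 0.32],[-0.01, -0.01, 0.33]
3.225 [3.14149009e+00 7.46011339e-05 9.50626871e-01] 60.097777756299415
```

View pics/s1c.png

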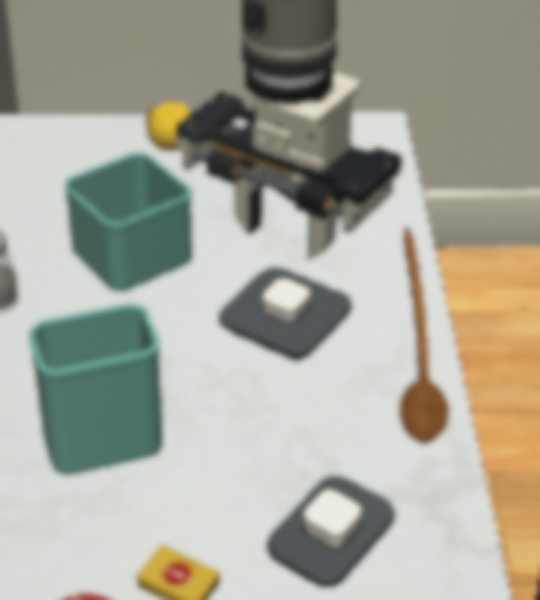

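The open fingers straddle the square lid's button at crop (287,298). I'll go down and grip.

>>> {"method": "arm_command", "body": {"gripper": [60, 60, 60, 60, 60], "dp": [[-0.01, -0.02, 0.6], [-0.01, -0.02, 0.6], [-0.01, -0.02, 0.6], [-0.01, -0.02, 0.6], [-0.01, -0.01, 0.6]], "twist": [-0.02, -0.02, -0.02, -0.02, -0.02]}}

```text
time: 3.95
tool_pos: [438.3, -14.7, 25.4]
tcp_rot: [3.141, 0.0, 0.958]
contact_force: [-0.9, 0.9, -0.1]
grip_width: 60.0
finger_force: 0.0
```

>>> {"method": "arm_command", "body": {"gripper": [45, 35, 30, 25, 25], "dp": [[0, 0, 0], [0, 0, 0], [0, 0, 0], [0, 0, 0], [0, 0, 0]], "twist": [0, 0, 0, 0, 0]}}

```text
time: 4.58
tool_pos: [438.9, -14.5, 26.2]
tcp_rot: [3.141, -0.0, 0.958]
contact_force: [-0.5, -0.5, 3.9]
grip_width: 35.7
finger_force: 30.0
```

>>> {"method": "arm_command", "body": {"gripper": [25, 25, 25, 25, 25], "dp": [[0, 0, -0.4], [0, 0, -0.9], [0, 0, -1], [0, 0, -1], [0, 0, -1]], "twist": [0, 0, 0, 0, 0]}}

```text
time: 5.2
tool_pos: [438.3, -14.2, 134.3]
tcp_rot: [-3.141, 0.0, 0.958]
contact_force: [-0.7, -0.1, -2.0]
grip_width: 35.6
finger_force: 30.0
```

```bash
python3 plan.py 591.5 -125.2 135 .615 10
```

```text
from [438.3 -14.2 134.3] 0.958 rows 10 twist 0.39
[-0.01, 0.76, -0.0],[0.02, 0.76, -0.0],[0.04, 0.75, -0.0],[0.07, 0.75, -0.0],[0.09, 0.75, -0.0]
[0.12, 0.75, -0.01],[0.14, 0.74, -0.0],[0.17, 0.74, -0.01],[0.19, 0.73, -0.0],[0.22, 0.73, -0.01]
```

>>> {"method": "arm_command", "body": {"gripper": [25, 25, 25, 25, 25], "dp": [[-0.01, 0.76, 0], [0.02, 0.76, 0], [0.04, 0.75, 0], [0.07, 0.75, 0], [0.09, 0.75, 0]], "twist": [0.39, 0.39, 0.39, 0.39, 0.39]}}

```text
time: 5.82
tool_pos: [515.4, -69.8, 133.4]
tcp_rot: [-3.141, 0.0, 0.787]
contact_force: [0.7, -0.7, -1.7]
grip_width: 35.8
finger_force: 30.0
```

>>> {"method": "arm_command", "body": {"gripper": [25, 25, 25, 25, 25], "dp": [[0.12, 0.75, 0], [0.14, 0.74, 0], [0.17, 0.74, 0], [0.19, 0.73, 0], [0.22, 0.73, 0]], "twist": [0.39, 0.39, 0.39, 0.39, 0.39]}}

```text
time: 6.45
tool_pos: [592.0, -125.4, 133.3]
tcp_rot: [-3.141, 0.0, 0.617]
contact_force: [0.6, -0.2, -1.1]
grip_width: 35.5
finger_force: 30.0
```

```bash
python3 plan.py 591.5 -125.2 125 .615 5; python3 - <<'E'
from h import *
I={n:capture(n) for n in C}
for n in C: cv2.imwrite(f"pics/{n}2.png",I[n][:,:,::-1])
a=cv2.resize(I["side"][120:240,255:355],(500,600),interpolation=cv2.INTER_CUBIC)
b=cv2.resize(I["top"][140:220,320:370+10],(300,400),interpolation=cv2.INTER_CUBIC)
b=cv2.copyMakeBorder(b,0,200,0,0,cv2.BORDER_CONSTANT)
cv2.imwrite("pics/c2.png",np.hstack([a,b])[:,:,::-1])
E
```

```text
from [ 592.  -125.4  133.3] 0.617 rows 5 twist 0.0
[-0.0, -0.0, 0.07],[-0.0, -0.0, 0.07],[-0.0, -0.01, 0.06],[-0.01, -0.0, 0.07],[-0.0, -0.01, 0.06]
```

View pics/c2.png

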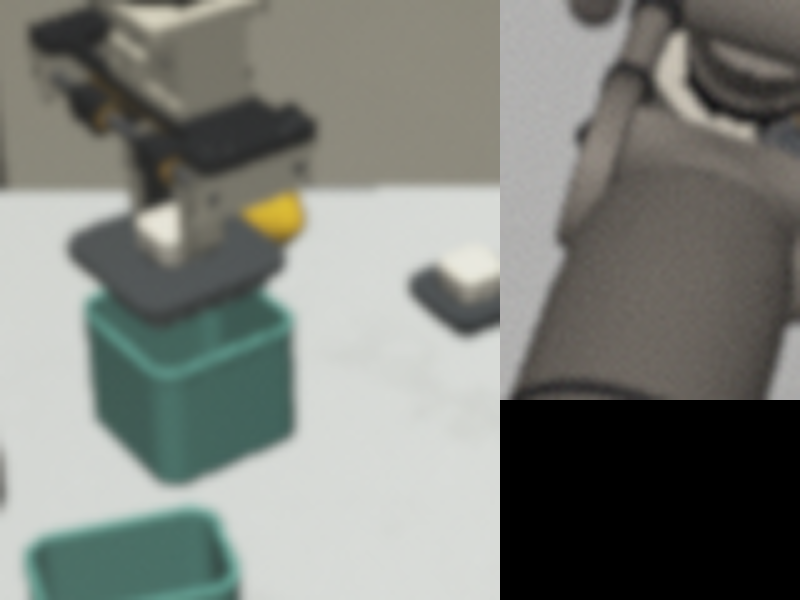

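The lid hangs level over the square canister. In the side crop the cover's corners are about (70,246), (156,320) and (283,262), and the rim's are (88,303), (165,380) and (294,320). I'll compare these with the projected model.

```bash
python3 - <<'E'
from h import *
def pr(P,v,z):
    Q=P@R.from_euler('z',v[2]).as_matrix().T+[v[0],v[1],z]
    u=(proj("side",Q)+.5-[255,120])*5
    i=[u[:,0].argmin(),u[:,1].argmax(),u[:,0].argmax()];return u[i].round(0).tolist()
print("rim",pr(box(98,98,84,85),(592,-125.2,.615),0), pr(box(98,98,84,85),(589,-123.9,.615),0))
print("whole can",pr(box(98,98,0,85),(592,-125.2,.615),0))
for z in(107,109): print("lid",pr(box(102,102,12,22),(592,-125.4,.617),z))
# sensitivity
print(pr(box(102,102,12,22),(597,-125.4,.617),107),pr(box(102,102,12,22),(592,-120.4,.617),107))
I=cv2.imread("pics/side2.png")[:,:,::-1].copy()
# fit each from lower silhouette edges: sample edge profile along columns
g=cv2.GaussianBlur(I,(0,0),.6).astype(float)
m=mask("side",I,"dark",(290,178));
v=np.argwhere(m);print("dark comp",v.min(0),v.max(0))
low=[(x,v[v[:,1]==x][:,0].max()) for x in range(268,314,3) if (v[:,1]==x).any()];print(low)
P=box(102,102,12,22)
r=render("side",P@R.from_euler('z',.617).as_matrix().T+[592,-125.4,107])
print([(x,np.nonzero(r[:,x]>.5)[0].max()) for x in range(268,314,3) if (r[:,x]>.5).any()])
t=hullm(mask("side",I,"teal",(292,210))); v=np.argwhere(t>.5)
r=render("side",box(98,98,0,85)@R.from_euler('z',.615).as_matrix().T+[592,-125.2,0])
for x in range(272,315,4): print((x,np.nonzero(t[:,x]>.5)[0].max() if (t[:,x]>.5).any() else 0,np.nonzero(r[:,x]>.5)[0].max() if (r[:,x]>.5).any() else 0),end=' ')
E
```

```text
rim [[75.0, 303.0], [158.0, 376.0], [293.0, 320.0]] [[79.0, 304.0], [163.0, 377.0], [298.0, 321.0]]
whole can [[75.0, 303.0], [166.0, 491.0], [296.0, 433.0]]
lid [[64.0, 239.0], [153.0, 327.0], [296.0, 270.0]]
lid [[63.0, 237.0], [153.0, 325.0], [296.0, 267.0]]
[[55.0, 240.0], [144.0, 328.0], [288.0, 270.0]] [[63.0, 244.0], [152.0, 333.0], [296.0, 275.0]]
dark comp [  0 256] [255 639]
[(268, np.int64(142)), (271, np.int64(172)), (274, np.int64(200)), (277, np.int64(205)), (280, np.int64(208)), (283, np.int64(211)), (286, np.int64(214)), (289, np.int64(215)), (292, np.int64(215)), (295, np.int64(214)), (298, np.int64(213)), (301, np.int64(211)), (304, np.int64(210)), (307, np.int64(209)), (310, np.int64(207)), (313, np.int64(156))]
[(268, np.int64(171)), (271, np.int64(173)), (274, np.int64(176)), (277, np.int64(179)), (280, np.int64(181)), (283, np.int64(184)), (286, np.int64(185)), (289, np.int64(184)), (292, np.int64(183)), (295, np.int64(181)), (298, np.int64(180)), (301, np.int64(179)), (304, np.int64(178)), (307, np.int64(177)), (310, np.int64(175)), (313, np.int64(174))]
(272, np.int64(189), np.int64(203)) (276, np.int64(205), np.int64(207)) (280, np.int64(209), np.int64(211)) (284, np.int64(213), np.int64(215)) (288, np.int64(216), np.int64(217)) (292, np.int64(216), np.int64(216)) (296, np.int64(215), np.int64(214)) (300, np.int64(213), np.int64(213)) (304, np.int64(211), np.int64(211)) (308, np.int64(210), np.int64(209)) (312, np.int64(208), np.int64(207))
```

```bash
cat > f2.py <<'E'
from h import *
def fitw(P,m,W,n,x0,z=0,yaw=None):
    def cost(v):
        a=v[2]*.01 if yaw is None else yaw
        return (abs(render(n,P@R.from_euler('z',a).as_matrix().T+[v[0],v[1],z])-m)*W).sum()
    s=np.array([x0,np.add(x0,[8,0,0]),np.add(x0,[0,8,0]),np.add(x0,[0,0,15])]) if yaw is None else np.array([x0[:2],np.add(x0[:2],[8,0]),np.add(x0[:2],[0,8])])
    r=minimize(cost,s[0],method="Nelder-Mead",options=dict(initial_simplex=s,xatol=.05,fatol=.01,maxiter=150));return r.x.round(1),round(r.fun,1)
def alpha(I,kind):
    h=cv2.cvtColor(I,cv2.COLOR_RGB2HSV).astype(float);S,V=h[...,1],h[...,2]
    if kind=="lid": return ((V<140)&(S<38)).astype(float)
    return None
def win(r0,r1,c0,c1):
    W=np.zeros((400,640));W[r0:r1,c0:c1]=1;return W
E
python3 - <<'E'
from f2 import *
I=cv2.imread("pics/side2.png")[:,:,::-1].copy();I0=cv2.imread("pics/side0.png")[:,:,::-1].copy()
T0=cv2.imread("pics/top0.png")[:,:,::-1].copy()
m=alpha(I,"lid");W=win(169,190,262,320)
for r in(5,9,14):
  for z in (107,108.5): print("held lid",r,z,fitw(box(102,102,12,22,r),m,W,"side",[592,-125,61.5],z,.617))
for r in(5,9,14):
  for nm,A,sd in(("side",I0,(293,195)),("top",T0,(363,174))):
    mm=hullm(mask(nm,A,"teal",sd));W1=np.ones_like(mm)
    print("can",nm,r,fitw(box(98,98,0,85,r),mm,W1,nm,[592,-125,61.5]),fitw(box(98,98,0,85,r),mm,W1,nm,[592,-125,61.5],0,.62))
# rest lid in same way from side0
m=alpha(I0,"lid")
for nm,A,W in(("side",I0,win(205,245,320,370)),("top",T0,win(200,250,305,352))):
    mm=hullm(mask(nm,A,"dark",(333,223) if nm=="side" else (322,232)));print("rest lid",nm,fitw(box(102,102,12,22,9),mm,np.ones_like(mm),nm,[439,-13,96]))
E
```

```text
held lid 5 107 (array([ 592.3, -128.8]), np.float64(46.2))
held lid 5 108.5 (array([ 592.5, -126.6]), np.float64(46.7))
held lid 9 107 (array([ 591.9, -128. ]), np.float64(42.4))
held lid 9 108.5 (array([ 592.3, -126.2]), np.float64(42.8))
held lid 14 107 (array([ 592.2, -127.5]), np.float64(37.7))
held lid 14 108.5 (array([ 591.9, -125.4]), np.float64(38.2))
can side 5 (array([ 589.1, -123.6,   47.7]), np.float64(95.9)) (array([ 588.6, -124.8]), np.float64(115.2))
can top 5 (array([ 594.2, -125.8,   63.4]), np.float64(51.8)) (array([ 594.1, -125.5]), np.float64(51.6))
can side 9 (array([ 588.8, -123.9,   52.5]), np.float64(74.1)) (array([ 588.6, -124.4]), np.float64(87.8))
can top 9 (array([ 594. , -126.1,   62.5]), np.float64(41.7)) (array([ 593.8, -125.9]), np.float64(42.0))
can side 14 (array([ 589.1, -124.4,   58.1]), np.float64(50.5)) (array([ 589. , -124.6]), np.float64(52.7))
can top 14 (array([ 593.9, -125.9,   62.1]), np.float64(31.4)) (array([ 593.8, -125.9]), np.float64(31.2))
rest lid side (array([438.6, -11.4,  97.3]), np.float64(89.9))
rest lid top (array([439. , -14.2,  95.4]), np.float64(44.6))
```

```bash
python3 - <<'E'
from f2 import *
I0={n:cv2.imread(f"pics/{n}0.png")[:,:,::-1].copy() for n in C}
def soft(n,sd,win):  # per-pixel coverage: colour distance from bg, saturating at half the object contrast
    I=I0[n].astype(float);x0,x1,y0,y1=win
    bg=np.median(I[y0:y1,x0:x1].reshape(-1,3)[:],axis=0) if 0 else np.array(I[y0,x0])*0+np.median(np.vstack([I[y0,x0:x1],I[y1,x0:x1],I[y0:y1,x0],I[y0:y1,x1]]),0)
    d=np.linalg.norm(I-bg,axis=2)
    return d
cfg={"sq":(box(98,98,0,85,13),[592,-125,62],{"top":(338,388,148,202),"side":(266,322,168,220)}),
     "ob":(box(98,66,0,120,13),[603,138,29],{"top":(260,300,145,194),"side":(255,312,217,282)})}
for k,(P,x0,w) in cfg.items():
  for n in C:
    d=soft(n,None,w[n]);a,b,c,e=w[n]
    W=np.zeros((400,640));W[c:e,a:b]=1
    for th in (25,40,55):
        m=hullm((d>th)&(W>0)&(cv2.cvtColor(I0[n],cv2.COLOR_RGB2HSV)[...,1]>8))
        print(k,n,th,fitw(P,m,W,n,x0))
E
```

```text
sq top 25 (array([ 593.2, -125.2,   57.4]), np.float64(64.6))
sq top 40 (array([ 592.1, -125.4,   60.4]), np.float64(40.9))
sq top 55 (array([ 591.1, -125.3,   62.4]), np.float64(30.8))
sq side 25 (array([ 588.2, -124.2,   67.7]), np.float64(205.0))
sq side 40 (array([ 588.7, -124.9,   67.9]), np.float64(195.2))
sq side 55 (array([ 588.7, -123.2,   66.7]), np.float64(172.5))
ob top 25 (array([604.5, 137.2,  20.9]), np.float64(63.9))
ob top 40 (array([604.1, 137.1,  23.2]), np.float64(42.9))
ob top 55 (array([603.2, 137.5,  29. ]), np.float64(35.2))
ob side 25 (array([602.2, 133. ,  52.9]), np.float64(163.2))
ob side 40 (array([601.8, 133.9,  50.5]), np.float64(149.2))
ob side 55 (array([601.9, 135.3,  45.5]), np.float64(130.0))
```

>>> {"method": "arm_command", "body": {"gripper": [25, 25, 25, 25, 25], "dp": [[-0.09, -0.05, 0.2], [0, 0, 0.3], [0, 0, 0.3], [0, 0, 0.08], [0, 0, 0.08]], "twist": [0, 0, 0, 0, 0]}}

```text
time: 7.18
tool_pos: [589.4, -125.5, 109.1]
tcp_rot: [3.141, 0.0, 0.618]
contact_force: [0.2, -0.5, -2.1]
grip_width: 35.4
finger_force: 30.0
```

>>> {"method": "arm_command", "body": {"gripper": [25, 25, 25, 25, 25], "dp": [[0, 0, 0.06], [0, 0, 0.06], [0, 0, 0.06], [0, 0, 0], [0, 0, 0]], "twist": [0, 0, 0, 0, 0]}}

```text
time: 7.8
tool_pos: [589.4, -125.6, 104.8]
tcp_rot: [3.141, -0.0, 0.618]
contact_force: [0.3, -0.1, -1.9]
grip_width: 35.6
finger_force: 30.0
```

>>> {"method": "arm_command", "body": {"gripper": [25, 25, 25, 25, 25], "dp": [[0, 0, 0.06], [0, 0, 0.06], [0, 0, 0.06], [0, 0, 0.04], [0, 0, 0]], "twist": [0, 0, 0, 0, 0]}}

```text
time: 8.43
tool_pos: [589.3, -125.6, 99.2]
tcp_rot: [3.141, -0.0, 0.618]
contact_force: [0.3, 0.1, -2.0]
grip_width: 35.7
finger_force: 30.0
```

>>> {"method": "arm_command", "body": {"gripper": [25, 25, 25, 25, 25], "dp": [[0, 0, 0.03], [0, 0, 0.03], [0, 0, 0.02], [0, 0, 0], [0, 0, 0]], "twist": [0, 0, 0, 0, 0]}}

```text
time: 9.05
tool_pos: [589.4, -125.6, 97.3]
tcp_rot: [3.141, -0.0, 0.618]
contact_force: [-1.4, -0.1, 3.2]
grip_width: 35.5
finger_force: 30.0
```

>>> {"method": "arm_command", "body": {"gripper": [60, 60, 60, 60, 60], "dp": [[0, 0, 0], [0, 0, 0], [0, 0, 0], [0, 0, -0.6], [0, 0, -0.8]], "twist": [0, 0, 0, 0, 0]}}

```text
time: 9.68
tool_pos: [589.3, -125.5, 133.1]
tcp_rot: [-3.141, 0.0, 0.618]
contact_force: [0.4, -0.4, 0.0]
grip_width: 59.8
finger_force: 0.0
```

>>> {"method": "arm_command", "body": {"gripper": [0, 0, 0, 0, 0], "dp": [[0, 0, 0], [0, 0, 0], [0, 0, 0], [0, 0, 0], [0, 0, 0.3]], "twist": [0, 0, 0, 0, 0]}}

```text
time: 10.3
tool_pos: [589.6, -125.6, 124.7]
tcp_rot: [3.141, -0.0, 0.618]
contact_force: [0.9, -0.4, -0.7]
grip_width: 14.5
finger_force: 0.0
```

```bash
python3 - <<'E'
from f2 import *
I={n:capture(n) for n in C}
for n in C: cv2.imwrite(f"pics/{n}3.png",I[n][:,:,::-1])
a=cv2.resize(I["side"][120:240,255:355],(500,600),interpolation=cv2.INTER_CUBIC)
cv2.imwrite("pics/c3.png",a[:,:,::-1])
E
```

```text
(no output)
```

View pics/c3.png

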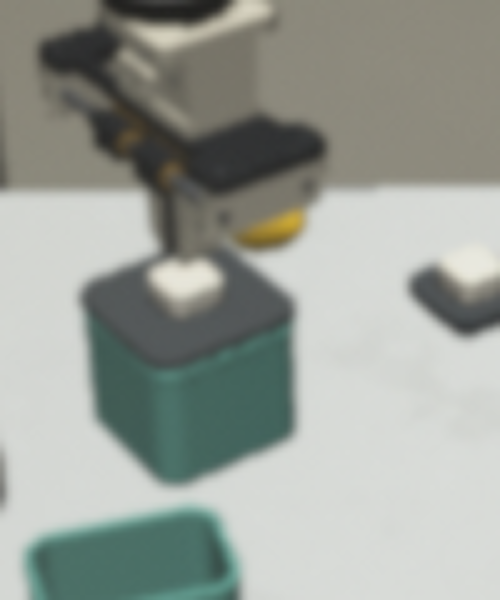

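The lid sits flush and level on the square canister, with its button at (186,285) up and the closed fingers above it. Now pressing.

>>> {"method": "arm_command", "body": {"gripper": [0, 0, 0, 0, 0], "dp": [[0, 0, 0.25], [0, 0, 0.25], [0, 0, 0.2], [0, 0, 0.2], [0, 0, 0.1]], "twist": [0, 0, 0, 0, 0]}}

```text
time: 11.02
tool_pos: [589.2, -125.5, 99.6]
tcp_rot: [-3.142, 0.0, 0.618]
contact_force: [-1.5, 0.5, 4.0]
grip_width: -0.1
finger_force: 1.9
```

>>> {"method": "arm_command", "body": {"gripper": [0, 0, 0, 0, 0], "dp": [[0, 0, 0.06], [0, 0, 0.04], [0, 0, 0.04], [0, 0, 0], [0, 0, 0]], "twist": [0, 0, 0, 0, 0]}}

```text
time: 11.65
tool_pos: [589.3, -125.5, 97.2]
tcp_rot: [3.141, -0.0, 0.618]
contact_force: [-4.8, 1.3, 9.7]
grip_width: 0.2
finger_force: 4.7
```

>>> {"method": "arm_command", "body": {"gripper": [0, 0, 0, 0, 0], "dp": [[0, 0, 0.04], [0, 0, 0.03], [0, 0, 0], [0, 0, 0], [0, 0, 0]], "twist": [0, 0, 0, 0, 0]}}

```text
time: 12.28
tool_pos: [589.4, -125.5, 97.0]
tcp_rot: [3.14, -0.001, 0.618]
contact_force: [-8.2, 1.8, 19.1]
grip_width: 0.7
finger_force: 9.8
```

>>> {"method": "arm_command", "body": {"gripper": [0, 0, 0, 60, 60], "dp": [[0, 0, -0.2], [0, 0, -0.6], [0, 0, -0.9], [0, 0, -0.5], [0, 0, -0.2]], "twist": [0, 0, 0, 0, 0]}}

```text
time: 12.9
tool_pos: [589.7, -125.6, 155.3]
tcp_rot: [3.14, -0.001, 0.618]
contact_force: [0.7, -0.2, 0.0]
grip_width: 15.8
finger_force: 0.0
```

```bash
python3 plan.py 414 252.3 155 .90 20; python3 - <<'E'
from f2 import *
T0=cv2.imread("pics/top0.png")[:,:,::-1].copy()
for n,sd in(("top",(252,238)),("side",(352,298))):
    I=cv2.imread(f"pics/{n}0.png")[:,:,::-1].copy();mm=hullm(mask(n,I,"dark",sd));print(fitw(box(102,70,12,22,13),mm,np.ones_like(mm),n,[414,252,90]))
E
```

```text
from [ 589.7 -125.6  155.3] 0.618 rows 20 twist -0.16
[0.15, -0.82, 0.0],[0.16, -0.82, 0.0],[0.17, -0.82, 0.0],[0.19, -0.81, 0.0],[0.2, -0.81, 0.0]
[0.21, -0.81, 0.0],[0.22, -0.8, 0.0],[0.23, -0.8, 0.0],[0.24, -0.8, 0.0],[0.25, -0.79, 0.0]
[0.27, -0.79, 0.0],[0.28, -0.79, 0.0],[0.29, -0.78, 0.0],[0.3, -0.78, 0.0],[0.31, -0.77, 0.0]
[0.32, -0.77, 0.0],[0.33, -0.76, 0.0],[0.34, -0.76, 0.0],[0.35, -0.76, 0.01],[0.36, -0.75, 0.0]
(array([414.6, 251.9,  91. ]), np.float64(34.8))
(array([413.3, 253.6,  92.8]), np.float64(99.5))
```

>>> {"method": "arm_command", "body": {"gripper": [60, 60, 60, 60, 60], "dp": [[0.15, -0.82, 0], [0.16, -0.82, 0], [0.17, -0.82, 0], [0.19, -0.81, 0], [0.2, -0.81, 0]], "twist": [-0.17, -0.17, -0.17, -0.17, -0.17]}}

```text
time: 13.52
tool_pos: [544.5, -29.6, 154.5]
tcp_rot: [3.142, 0.0, 0.693]
contact_force: [-0.4, -0.2, -0.4]
grip_width: 59.4
finger_force: 0.0
```

>>> {"method": "arm_command", "body": {"gripper": [60, 60, 60, 60, 60], "dp": [[0.21, -0.81, 0], [0.22, -0.8, 0], [0.23, -0.8, 0], [0.24, -0.8, 0], [0.25, -0.79, 0]], "twist": [-0.17, -0.17, -0.17, -0.17, -0.17]}}

```text
time: 14.15
tool_pos: [500.1, 64.3, 154.5]
tcp_rot: [3.141, -0.0, 0.767]
contact_force: [-0.2, 0.3, 0.5]
grip_width: 59.7
finger_force: 0.0
```

>>> {"method": "arm_command", "body": {"gripper": [60, 60, 60, 60, 60], "dp": [[0.27, -0.79, 0.1], [0.28, -0.79, 0.2], [0.29, -0.78, 0.2], [0.3, -0.78, 0.2], [0.31, -0.77, 0.3]], "twist": [-0.17, -0.17, -0.17, -0.17, -0.17]}}

```text
time: 14.78
tool_pos: [455.7, 158.6, 129.4]
tcp_rot: [3.141, -0.0, 0.841]
contact_force: [-0.4, 0.7, -1.4]
grip_width: 60.0
finger_force: 0.0
```

>>> {"method": "arm_command", "body": {"gripper": [60, 60, 60, 60, 60], "dp": [[0.32, -0.77, 0.3], [0.33, -0.76, 0.3], [0.34, -0.76, 0.3], [0.35, -0.76, 0.2], [0.36, -0.75, 0.1]], "twist": [-0.17, -0.17, -0.17, -0.17, -0.17]}}

```text
time: 15.4
tool_pos: [410.1, 252.2, 99.2]
tcp_rot: [-3.141, 0.0, 0.915]
contact_force: [1.0, -0.4, -0.5]
grip_width: 59.5
finger_force: 0.0
```

```bash
python3 plan.py 414.2 252.5 26 .91 5
```

```text
from [410.1 252.2  99.2] 0.915 rows 5 twist 0.01
[0.02, 0.02, 0.59],[0.02, 0.03, 0.58],[0.02, 0.02, 0.59],[0.02, 0.03, 0.58],[0.03, 0.02, 0.59]
```

>>> {"method": "arm_command", "body": {"gripper": [60, 60, 60, 60, 60], "dp": [[0.06, 0.06, 0.4], [0.05, 0.06, 0.6], [0, 0, 0.7], [0, 0, 0.7], [0, 0, 0.5]], "twist": [0, 0, 0, 0, 0]}}

```text
time: 16.02
tool_pos: [414.9, 250.7, 25.4]
tcp_rot: [-3.141, 0.001, 0.913]
contact_force: [0.3, -0.7, 1.4]
grip_width: 60.1
finger_force: 0.0
```

>>> {"method": "arm_command", "body": {"gripper": [45, 35, 30, 25, 25], "dp": [[0, 0, 0], [0, 0, 0], [0, 0, 0], [0, 0, 0], [0, 0, 0]], "twist": [0, 0, 0, 0, 0]}}

```text
time: 16.65
tool_pos: [415.5, 251.6, 27.4]
tcp_rot: [3.141, -0.001, 0.914]
contact_force: [-0.5, -0.2, 4.2]
grip_width: 35.6
finger_force: 30.0
```

>>> {"method": "arm_command", "body": {"gripper": [25, 25, 25, 25, 25], "dp": [[0, 0, -0.6], [0, 0, -1], [0, 0, -1], [0, 0, -1], [0, 0, -1]], "twist": [0, 0, 0, 0, 0]}}

```text
time: 17.27
tool_pos: [414.9, 251.5, 143.6]
tcp_rot: [3.141, -0.0, 0.914]
contact_force: [0.3, -0.0, -0.9]
grip_width: 35.0
finger_force: 30.0
```

>>> {"method": "arm_command", "body": {"gripper": [25, 25, 25, 25, 25], "dp": [[0, 0, -0.8], [0, 0, -0.5], [0, 0, 0], [0, 0, 0], [0, 0, 0]], "twist": [0, 0, 0, 0, 0]}}

```text
time: 17.9
tool_pos: [414.7, 251.3, 173.6]
tcp_rot: [-3.141, 0.002, 0.914]
contact_force: [0.1, -0.3, -1.9]
grip_width: 35.6
finger_force: 30.0
```

```bash
python3 plan.py 601.5 137 167 .28 15
```

```text
from [414.7 251.3 173.6] 0.914 rows 15 twist 0.48
[0.06, 0.58, 0.02],[0.09, 0.58, 0.02],[0.11, 0.57, 0.02],[0.14, 0.57, 0.02],[0.16, 0.56, 0.02]
[0.18, 0.55, 0.02],[0.21, 0.55, 0.02],[0.23, 0.54, 0.02],[0.25, 0.53, 0.02],[0.27, 0.52, 0.01]
[0.3, 0.5, 0.02],[0.32, 0.49, 0.01],[0.33, 0.48, 0.02],[0.36, 0.46, 0.01],[0.37, 0.44, 0.02]
```

>>> {"method": "arm_command", "body": {"gripper": [25, 25, 25, 25, 25], "dp": [[0.06, 0.58, 0], [0.09, 0.58, 0], [0.11, 0.57, 0], [0.14, 0.57, 0], [0.16, 0.56, 0]], "twist": [0.48, 0.48, 0.48, 0.48, 0.48]}}

```text
time: 18.52
tool_pos: [478.5, 212.8, 174.4]
tcp_rot: [3.141, 0.0, 0.702]
contact_force: [-0.2, -0.4, -0.4]
grip_width: 35.7
finger_force: 30.0
```

>>> {"method": "arm_command", "body": {"gripper": [25, 25, 25, 25, 25], "dp": [[0.18, 0.55, 0], [0.21, 0.55, 0], [0.23, 0.54, 0], [0.25, 0.53, 0], [0.27, 0.52, 0]], "twist": [0.48, 0.48, 0.48, 0.48, 0.48]}}

```text
time: 19.15
tool_pos: [540.6, 174.9, 174.4]
tcp_rot: [3.142, 0.0, 0.493]
contact_force: [-0.5, 0.2, -0.8]
grip_width: 35.8
finger_force: 30.0
```

>>> {"method": "arm_command", "body": {"gripper": [25, 25, 25, 25, 25], "dp": [[0.3, 0.5, 0], [0.32, 0.49, 0], [0.33, 0.48, 0], [0.36, 0.46, 0], [0.37, 0.44, 0]], "twist": [0.48, 0.48, 0.48, 0.48, 0.48]}}

```text
time: 19.77
tool_pos: [603.0, 137.3, 174.4]
tcp_rot: [3.142, 0.0, 0.283]
contact_force: [-0.1, 0.3, -1.5]
grip_width: 35.6
finger_force: 30.0
```

```bash
python3 plan.py 602.5 137.3 152 .28 5; python3 - <<'E'
from f2 import *
o=get_obs();p=o["tool_pos"];y=o["tcp_rot"][2]
for n in C: cv2.imwrite(f"pics/{n}4.png",capture(n)[:,:,::-1])
I=cv2.imread("pics/side4.png")
x0,y0,s=245,175,5.5
im=cv2.resize(I[y0:y0+108,x0:x0+80],None,fx=s,fy=s,interpolation=cv2.INTER_CUBIC)
for P,v,z,c in((box(102,70,12,22,13),(p[0],p[1],y),p[2]-27,(0,0,255)),(box(98,66,0,120,13),(602.5,137.3,.28),0,(255,255,0))):
    Q=P@R.from_euler('z',v[2]).as_matrix().T+[v[0],v[1],z];u=((proj("side",Q)+.5-[x0,y0])*s).astype(int)
    for h in(u[:20],u[20:]):cv2.polylines(im,[h],True,c,1)
cv2.imwrite("pics/c4.png",im)
for n,sd in(("top",(280,168)),("side",(282,250))):
    I0=cv2.imread(f"pics/{n}0.png")[:,:,::-1].copy();m=hullm(mask(n,I0,"teal",sd))
    print(n,fitw(box(98,66,0,120,13),m,np.ones_like(m),n,[603,138,28]))
E
```

```text
from [603.  137.3 174.4] 0.283 rows 5 twist 0.01
[-0.0, -0.0, 0.18],[-0.0, -0.0, 0.18],[-0.01, -0.0, 0.18],[-0.0, -0.0, 0.18],[-0.01, -0.0, 0.18]
top (array([605.9, 138. ,  29.1]), np.float64(61.3))
side (array([601.6, 139.2,  26.4]), np.float64(67.0))
```

View pics/c4.png

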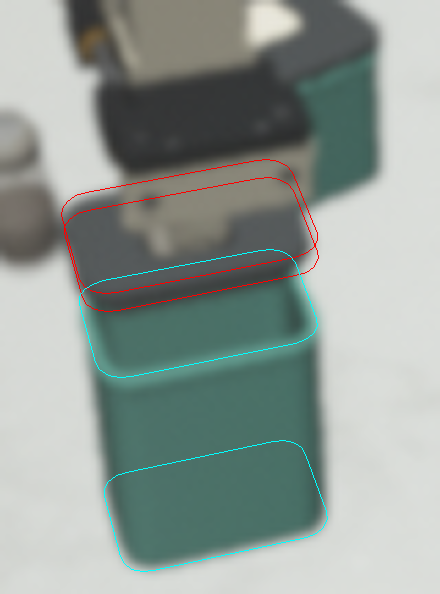

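The red projected lid and the cyan projected canister match the picture and are parallel. The lid needs only about 1 mm of shift, then goes down.

>>> {"method": "arm_command", "body": {"gripper": [25, 25, 25, 25, 25], "dp": [[0, -0.04, 0.3], [0, 0, 0.35], [0, 0, 0.3], [0, 0, 0.08], [0, 0, 0.06]], "twist": [0, 0, 0, 0, 0]}}

```text
time: 20.5
tool_pos: [601.9, 138.9, 147.1]
tcp_rot: [3.142, -0.0, 0.286]
contact_force: [-0.1, 0.5, -1.2]
grip_width: 35.8
finger_force: 30.0
```

>>> {"method": "arm_command", "body": {"gripper": [25, 25, 25, 25, 25], "dp": [[0, 0, 0.06], [0, 0, 0.06], [0, 0, 0.06], [0, 0, 0], [0, 0, 0]], "twist": [0, 0, 0, 0, 0]}}

```text
time: 21.12
tool_pos: [601.9, 138.8, 142.7]
tcp_rot: [3.141, -0.0, 0.286]
contact_force: [-0.4, 0.8, -1.0]
grip_width: 35.6
finger_force: 30.0
```

>>> {"method": "arm_command", "body": {"gripper": [25, 25, 25, 25, 25], "dp": [[0, 0, 0.06], [0, 0, 0.06], [0, 0, 0.06], [0, 0, 0.06], [0, 0, 0]], "twist": [0, 0, 0, 0, 0]}}

```text
time: 21.75
tool_pos: [601.8, 138.7, 136.5]
tcp_rot: [3.142, 0.0, 0.286]
contact_force: [0.2, -0.9, -1.3]
grip_width: 35.6
finger_force: 30.0
```

>>> {"method": "arm_command", "body": {"gripper": [25, 25, 25, 25, 25], "dp": [[0, 0, 0.03], [0, 0, 0.03], [0, 0, 0], [0, 0, 0], [0, 0, 0]], "twist": [0, 0, 0, 0, 0]}}

```text
time: 22.38
tool_pos: [601.9, 138.8, 135.4]
tcp_rot: [3.141, -0.0, 0.286]
contact_force: [-1.5, 0.7, 2.1]
grip_width: 35.4
finger_force: 30.0
```

>>> {"method": "arm_command", "body": {"gripper": [60, 60, 60, 60, 60], "dp": [[0, 0, 0], [0, 0, 0], [0, 0, 0], [0, 0, -0.6], [0, 0, -0.8]], "twist": [0, 0, 0, 0, 0]}}

```text
time: 23.0
tool_pos: [601.8, 138.8, 171.1]
tcp_rot: [3.142, 0.0, 0.286]
contact_force: [0.1, -0.2, 1.1]
grip_width: 59.8
finger_force: 0.0
```

>>> {"method": "arm_command", "body": {"gripper": [0, 0, 0, 0, 0], "dp": [[0, 0, 0], [0, 0, 0], [0, 0, 0], [0, 0, 0], [0, 0, 0.3]], "twist": [0, 0, 0, 0, 0]}}

```text
time: 23.62
tool_pos: [602.1, 138.8, 162.6]
tcp_rot: [3.141, -0.001, 0.286]
contact_force: [1.4, 0.4, -0.0]
grip_width: 14.5
finger_force: 0.0
```

>>> {"method": "arm_command", "body": {"gripper": [0, 0, 0, 0, 0], "dp": [[0, 0, 0.25], [0, 0, 0.25], [0, 0, 0.2], [0, 0, 0.2], [0, 0, 0.1]], "twist": [0, 0, 0, 0, 0]}}

```text
time: 24.25
tool_pos: [601.7, 138.7, 137.6]
tcp_rot: [3.141, 0.0, 0.286]
contact_force: [-2.2, 0.4, 3.3]
grip_width: 0.4
finger_force: 1.9
```

>>> {"method": "arm_command", "body": {"gripper": [0, 0, 0, 0, 0], "dp": [[0, 0, 0.08], [0, 0, 0.08], [0, 0, 0.06], [0, 0, 0.02], [0, 0, 0]], "twist": [0, 0, 0, 0, 0]}}

```text
time: 24.88
tool_pos: [601.9, 138.8, 132.3]
tcp_rot: [3.141, -0.0, 0.286]
contact_force: [-3.1, -1.7, 6.7]
grip_width: 0.2
finger_force: 3.4
```

>>> {"method": "arm_command", "body": {"gripper": [0, 0, 0, 0, 0], "dp": [[0, 0, 0.04], [0, 0, 0.04], [0, 0, 0], [0, 0, 0], [0, 0, 0]], "twist": [0, 0, 0, 0, 0]}}

```text
time: 25.5
tool_pos: [602.1, 138.8, 132.2]
tcp_rot: [3.141, -0.002, 0.286]
contact_force: [-6.2, -0.1, 16.7]
grip_width: 0.5
finger_force: 8.7
```

>>> {"method": "arm_command", "body": {"gripper": [0, 0, 0, 0, 0], "dp": [[0, 0, -0.2], [0, 0, -0.6], [0, 0, -0.9], [0, 0, -1], [0, 0, -0.5]], "twist": [0, 0, 0, 0, 0]}}

```text
time: 26.12
tool_pos: [602.7, 138.9, 211.5]
tcp_rot: [3.141, -0.003, 0.286]
contact_force: [0.8, 0.6, -0.5]
grip_width: 0.7
finger_force: 0.0
```

>>> {"method": "arm_command", "body": {"gripper": [0, 0, 0, 0, 0], "dp": [[-0.9, 0, 0], [-0.9, 0, 0], [-0.9, 0, 0], [-0.9, 0, 0], [-0.9, 0, 0]], "twist": [0, 0, 0, 0, 0]}}

```text
time: 26.75
tool_pos: [493.2, 106.9, 209.5]
tcp_rot: [-3.142, 0.0, 0.286]
contact_force: [0.4, -0.2, -0.4]
grip_width: 0.1
finger_force: 0.0
```

```bash
python3 - <<'E'
from f2 import *
I=capture("side")
# lid tops: charcoal cover fits on both canisters in the side view
m=alpha(I,"lid")
for k,P,x,z,W in(("sq",box(102,102,12,22,13),[590.5,-125,61.8],73,win(165,196,268,318)),("ob",box(102,70,12,22,13),[602,138.8,28.6],108,win(213,248,253,306))):
    print(k,fitw(P,m,W,"side",x,z), (m*W).sum(), (render("side",P@R.from_euler('z',x[2]*.01).as_matrix().T+[x[0],x[1],z])*W).sum())
    w=((cv2.cvtColor(I,cv2.COLOR_RGB2HSV)[...,2]>150)&(W>0)&(render("side",P@R.from_euler('z',x[2]*.01).as_matrix().T+[x[0],x[1],z])>.9))
    v=np.argwhere(w);print(" button px mean",v.mean(0)[::-1].round(1),"n",len(v)," pred down",proj("side",[[x[0],x[1],z+24]]).round(1)," up",proj("side",[[x[0],x[1],z+40]]).round(1))
E
```

```text
sq (array([ 588.3, -129.2,   69.8]), np.float64(311.5)) 666.0 807.4352941176471
 button px mean [289.5 177.3] n 117  pred down [[291.4 177.9]]  up [[291.1 173.3]]
ob (array([604.2, 136.4,  26.8]), np.float64(342.1)) 681.0 938.9686274509804
 button px mean [281.1 227.2] n 197  pred down [[280.3 227.8]]  up [[279.8 222.7]]
```

Both buttons are measured at their "down" positions, and the hard stops were reached at the predicted heights (97.0 and 132.2 mm). I'm handing in.

```bash
python3 -c "
from plant import *
print(close_job())"
```

```text
the job is handed in; nothing more can be done
None
```

I put both lids on their matching canisters, pressed both buttons to their hard stops, and handed the job in at about 27 s; the hand-in call returned no verdict, and I did not picture-check the small lid, lemon, timer or matchbox at the end.

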